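# Slide a tooling tray across a transfer gap and snap it into its receiver

## Task

Take the loaded tooling tray by its black bridge handle and slide it off the blue loading dock, across the open gap, into the green receiver, holding its rear down just enough to keep it level, so that its heavy nose never dips into the gap. Press it home against the sprung plungers, firmly but without forcing it, until the catch snaps up behind it, then let go. Keep the die ring and the bronze bush in their pockets and leave the other things on the bench alone.

Things in the scene. Friction and masses are not known exactly. Their poses are not given: they have to be found in the camera images.
- dock: Blue-based loading dock, fixed to the bench, 208 mm long (x) and 166 mm wide. Origin: centre of its underside; +x points to the receiver, exit edge at x = 0.100. The tray lies on two rails with white plastic tops (at y = +-0.042), tops 45 mm above the bench, between low side bars (inner faces y = +-0.068, 7 mm above the rails). A bar closes its rear end
- receiver: Green-based receiver, fixed to the bench across the gap. Origin: middle of its entry edge, on the bench; +x leads into it, within 0.012 rad of the dock's +x and up to 3 mm off to the side. The open gap to the dock's exit edge is 94 to 104 mm. Two rails like the dock's, tops 43 mm above the bench (2 mm lower than the dock's), entry ends rounded to 6 mm radius
- receiver_mouth (a point): Middle of the receiver's straight channel entrance at rail height: x = 0.040, y = 0, z = 0.043 in the receiver's frame. From here on the side guides' inner faces are at y = +-0.0625, reaching 14 mm above the rails; back to the entry edge they flare out by 10 mm a side
- plunger_tips (a point): Midway between the black tips of the two sprung plungers at the receiver's far end, where they stand when free: x = 0.193, y = 0 (tips at y = +-0.040), z = 0.056 in the receiver's frame. They meet the tray's front wall and together push back with about 5 N when first touched, 11 N where the catch snaps (nose at x = 0.202) and 13 N at the rigid stops
- stops: Origin midway between the two rigid steel stop buttons (15 mm across, at y = +-0.018) on the receiver's aluminium back plate: x = 0.205, y = 0, z = 0.056 in the receiver's frame. The tray's nose meets them 3 mm beyond the place where the catch snaps up
- catch (a joint): Spring catch, a 24 mm wide steel tongue between the receiver's rails near its entry edge: 0 = up (7 mm above the rails), 0.007 = pressed flush (m; spring 1 to 2.5 N). Its slope faces the dock; the tray rides over it and holds it down. When the tray's rear has passed, it snaps up behind the tray and holds it; a tray let go sooner is pushed back by the plungers
- catch_face (a point): Top of the catch's upright face when the catch is up: x = 0.022, y = 0, z = 0.050 in the receiver's frame. The tray's rear edge must pass this face
- tray: Loose steel tooling tray on the dock's rails, 180 mm long (x), 120 mm wide, walls 24 mm tall, nose's bottom edge rolled to 4.5 mm radius, rear edge square. Origin: centre of its underside; +x points to its nose, toward the receiver. 0.7 to 0.9 kg loaded and nose-heavy: centre of mass about 60 mm behind the nose, so pushed out freely it tips over the dock's edge before the nose reaches the receiver
- tray_nose (a point): Middle of the tray's front edge at underside height: x = 0.090, y = 0, z = 0 in the tray's frame
- tray_handle (a point): Middle of the black bridge handle's bar at the tray's rear: x = -0.068, y = 0, z = 0.052 in the tray's frame. Round bar, 12 mm thick, along the tray's y, 72 mm clear between its posts; fingers from above close on it along the tray's x. All beside it is below z = 0.025. Shortly before the nose reaches the receiver the bar must be held down with 8 to 17 N to keep the nose up
- die_ring: Steel die ring, 62 mm across, 24 mm tall, 0.34 kg, loose in the tray's front pocket on the -y side. Origin: centre of its underside, 6 mm above the tray's underside
- guide_bush: Bronze guide bush, 42 mm flange, 45 mm tall, 0.16 kg, standing loose in the tray's front pocket on the +y side. Origin: centre of its underside, 6 mm above the tray's underside
- tape_measure: Yellow and black tape measure, 74 mm, behind the dock. Loose; leave it where it is. Origin: centre of its underside
- bearing0: Ball bearing, 52 mm across, 14 mm thick, behind the receiver. Loose; leave it where it is. Origin: centre of its underside
- bolt: M16 hexagon bolt standing on its head, 60 mm tall, behind the receiver. Loose; leave it where it is. Origin: centre of its underside
Things that resemble listed ones, but are neither listed nor needed, are in the scene too. Leave any turquoise look-alike of the guide_bush alone.

How it is judged:
On the way, in this order (a step that is already met when the one before it is completed fails the run):
1. the tray bridges the gap level and rides over the receiver's catch (x of tray_nose in the frame of receiver above 0.03 m and value of joint catch above 0.004 m and angle between tray's own z axis and vertical below 0.06 rad), for 0.1 s.
2. the tray is home and the catch has snapped up behind it (x of tray_nose in the frame of receiver between 0.2005 and 0.2055 m and value of joint catch below 0.0025 m), for 0.2 s.
At the end, for the whole second after the job is handed in: The tray rests level (within 0.03 rad) and still in the receiver, its nose 200.5 to 205.5 mm past the entry edge, the catch up (within 2.5 mm) behind it, the die ring and the bush upright on the tray floor in their pockets, and the robot clear (all of step 2 and x of each of die_ring, guide_bush in the frame of tray above 0.03 m and angle between each of die_ring, guide_bush's own z axis and vertical below 0.15 rad and z of each of die_ring, guide_bush in the frame of tray below 0.012 m and angle between tray's own z axis and vertical below 0.03 rad and linear speed of tray below 0.01 m/s); the robot touches nothing.
It fails at once if the tray's nose dips into the gap (more than 4 mm below the dock's rail tops) (height (world z) of tray_nose below 0.041 m).
It fails at once if the tray tilts more than 0.09 rad (angle between tray's own z axis and vertical above 0.09 rad).
It fails at once if the tray is forced: more than 20 N on the stop buttons, or more than 45 N on the receiver (its weight, plungers, catch, stops and guides added up) (contact force between tray and stops above 20 N or contact force between tray and receiver above 45 N).
It fails at once if the tray is pressed on the dock or its side bars with more than 45 N (its weight included) (contact force between tray and dock above 45 N).
It fails at once if a tool or part lying about on the bench is moved more than 20 mm (distance of any of tape_measure, bearing0, bolt from where it was at the start of the episode above 0.02 m).
It also fails if it takes over 51 s, if anything falls off the work surface, if the arm or the gripper's body presses on something with over 40 N, if the wrist force passes 120 N, or if a joint passes its speed limit or range.

## Robot

A 7-joint arm with a two-finger parallel gripper is mounted at the origin on a cart in front of the work surface, level with it; the furniture and walls round the work are solid. World frame = base frame: x ahead of the robot, y to its left, z up, the work surface at z = 0. Lengths are in m, angles in rad, forces in N, time in s.
With the tool pointing down it reaches from about 0.425 to 0.875 m from the base axis. Payload 4.7 kg.
Tool frame: the origin (TCP) lies on the mounting face of the last link; the fingertips stand 182 mm ahead of it and the grasp point (between the pads) lies ahead of it (ctrl.grip_point_offset is the z of the grasp point in the tool frame, in m); z points along the fingers, y is the line along which they close (so a half turn about z gives the same grasp; the last joint's range is limited). The gripper opens to 87 mm and grips with 3 to 60 N. Pads are 19 mm wide; open, the fingers measure 117 mm over their backs; the gripper's body (75 mm by 190 mm) begins 51 mm behind the grasp point.
Start: joints at [1.307, 0.321, -0.07, 1.45, 0.023, 1.371, -0.057], TCP at [0.178, -0.625, 0.405] pointing down, gripper open.
Joint ranges: [-2.86, 2.86], [-0.3, 2.09], [-1.38, 1.24], [0.06, 2.45], [-1.56, 4.7], [0.09, 2.05], [-2.69, 2.69]. Speed limits (rad/s): [2.57, 2.57, 3.14, 3.14, 3.14, 3.14, 3.14].

## Interface

Orientations are given as a rotation vector (axis times angle).
In Python, from bench import ctrl gives the robot as it stands.
- The arm moves only by the tool inch_along, called as name(argument=value, ...) on one line, values as JSON. Schema: {"type":"object","properties":{"rows":{"type":"string"},"grip_n":{"type":"number"},"only":{"type":"string"},"quiet":{"type":"boolean"},"lines":{"type":"string"}},"required":["rows"],"additionalProperties":false}. rows is a string of 1 to 20 rows, one to a line, with the numbers parted by commas; each row has 5 numbers: dx, dy, dz in fractions of the full range, 1 being 0.75 m, then a turn about the tool's z in parts of the range, where 1.0 means 2 pi rad, then the opening from 0.0 (shut) to 1.0 (fully open); each row is the pose to reach, as a shift and turn from the pose commanded when the call began, along the tool's axes at that moment; what a row does not reach only later rows make up. A row lasts 1/10 s, in which the tool goes at most 0.05 m and 0.15 rad, less where a joint would pass 70% of its speed; a pose out of reach is approached as far as the arm can. The fingers move at their own pace and stop on an object; grip_n is the grip in N (left out, the last holds). Time passes only in rows, so rows that do not move let the fingers close. The tool returns the time, the measured TCP pose, the force, the opening and the grip force at its end. only (a regular expression) keeps the lines of the reply that match it, lines (a string "A,B") keeps lines A to B, and quiet returns only ok. Input that does not fit is refused with a message, and nothing moves.
- ctrl.get_state(): the state, without advancing time (a new reading comes with each control period).
- ctrl.get_image(name): name is "scene" or "top" or "wrist"; returns (picture, depth): 420x560x3 uint8, red, green, blue; 420x560 float32, m along the optical axis (not along the pixel's ray), 0 where there is no reading.
- ctrl.camera_model(name): a dict with "vertical_fov" (degrees; the focal length in pixels is half the picture's height over the tangent of half this angle, whatever the lens; pixels are square), "cx", "cy" (the principal point, pixels), "rvec" (rotation vector, rad) and "tvec" (3), from world to camera coordinates, as OpenCV has them; the wrist camera has in their place "hand_eye" (4x4, takes a point from camera to tool coordinates, whose origin is the TCP and whose axes are the flange's). Camera axes: x right, y down, z forward; pixel columns grow to the right and rows downward; lengths in m; the calibration is good to about 2 mm. A picture is of the moment at which its call begins: read the wrist's pose just before it. camera_model takes no time and is no camera call.
- ctrl.close_job(): hands the job in; it is judged then, once.
The state is a dict: "time": time; "joint_positions": joint angles; "qd": joint speeds; "joint_torque": joint torques, N m; "position": TCP position; "tool_rot": TCP orientation; "ft_force": force on the tool from outside, world axes, zero at the start; "torque": the same for the moment, N m; "grip_width": opening from 0.0 (shut) to 1.0 (fully open); "grip_force": force on a finger pad.
Only numpy, scipy, OpenCV 4.12 (cv2) and the standard library are available. Lean on these libraries where they do the work, as an engineer would, in place of code of your own. Each camera call takes 0.05 s, during which the arm holds its last target. There are 200 camera calls.

## Working session

There is one attempt and no reset: what is moved stays moved. The work goes in short steps, Python scripts to look and compute and a tool call to move; the robot and the scene stay as the last step left them, time stands still between calls to the robot, and variables do not carry over. Pictures are saved under pics/ and viewed, at most 10 in all, crops included, and the job is handed in when it is done.

```bash
ls; mkdir -p pics
```

Run:
```python
from bench import ctrl
import cv2,numpy as np
s=ctrl.get_state();print({k:np.round(v,3).tolist() for k,v in s.items()},ctrl.grip_point_offset)
for n in("scene","top"):
    im,d=ctrl.get_image(n);cv2.imwrite(f"pics/{n}0.png",im[:,:,::-1]);np.savez(f"{n}0.npz",im=im,d=d)
    print(n,ctrl.camera_model(n))
print(ctrl.camera_model("wrist"))
```

```text
pics
{'time': 0.0, 'joint_positions': [1.307, 0.322, -0.07, 1.452, 0.023, 1.371, -0.057], 'qd': [-0.0, -0.001, 0.001, 0.002, -0.0, -0.001, -0.001], 'joint_torque': [-0.0, -49.129, -0.404, -31.252, -0.064, 0.044, 0.0], 'position': [0.178, -0.625, 0.404], 'tool_rot': [-3.109, -0.435, 0.001], 'ft_force': [-0.648, -0.952, -0.195], 'torque': [0.018, -0.005, 0.021], 'grip_force': 0.0, 'grip_width': 1.005} 0.1635
scene {'vertical_fov': 49.569784670280136, 'cx': 279.67922898163835, 'cy': 203.576028293191, 'rvec': array([ 0.95499842, -2.48802828,  1.01732507]), 'tvec': array([0.46945727, 0.31508417, 0.7681952 ])}
top {'vertical_fov': 44.274852384619706, 'cx': 278.78653514398997, 'cy': 204.38341672511334, 'rvec': array([ 2.20385622, -2.16051222,  0.07783125]), 'tvec': array([0.06125709, 0.58070998, 1.25923888])}
{'vertical_fov': 60.40125612217778, 'cx': 273.87991307165623, 'cy': 215.0672263453929, 'hand_eye': array([[ 4.51951281e-04, -9.62268794e-01, -2.72100284e-01,
         7.48173382e-02],
       [ 9.99999851e-01,  5.18575446e-04, -1.72942692e-04,
        -4.72536741e-04],
       [ 3.07521882e-04, -2.72100165e-01,  9.62268884e-01,
         1.95090775e-02],
       [ 0.00000000e+00,  0.00000000e+00,  0.00000000e+00,
         1.00000000e+00]])}
```

View pics/top0.png

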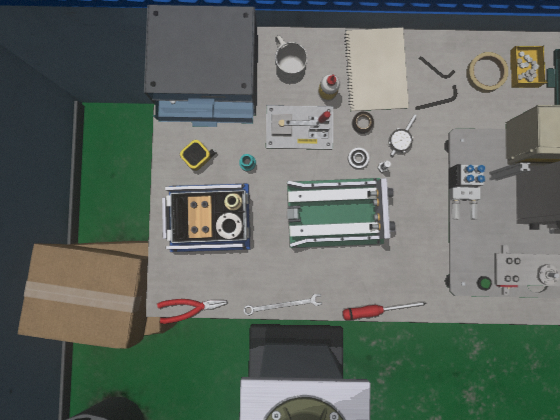

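View pics/scene0.png

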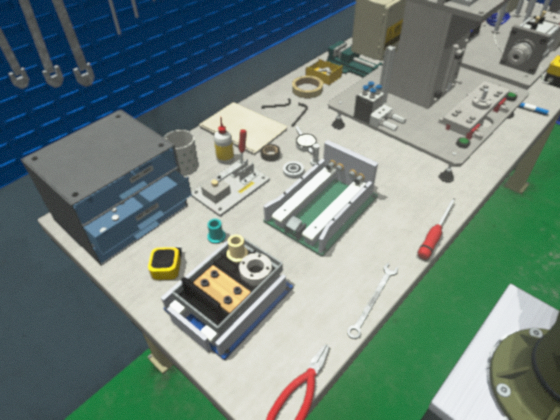

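The top view shows the dock with the tray at about (208,216), the handle at its left end near (178,218), and the receiver at (290–395, 178–247) with its entry at left. The turquoise decoy is at (247,161). Travel runs to image right.

Create h.py:
```python
from bench import ctrl
import cv2,numpy as np
from scipy.spatial.transform import Rotation as R
def cam(n,s=None):
    m=ctrl.camera_model(n);f=210/np.tan(np.radians(m["vertical_fov"])/2)
    K=np.array([[f,0,m["cx"]],[0,f,m["cy"]],[0,0,1]])
    if n=="wrist":
        T=np.eye(4);T[:3,:3]=R.from_rotvec(s["tool_rot"]).as_matrix();T[:3,3]=s["position"];T=T@m["hand_eye"];return K,T[:3,:3],T[:3,3]
    r=R.from_rotvec(m["rvec"]).as_matrix().T
    return K,r,-r@m["tvec"]
def world(d,K,r,c):
    v,u=np.mgrid[:d.shape[0],:d.shape[1]]
    return (np.stack([u,v,np.ones_like(u)],-1)@np.linalg.inv(K).T*d[...,None])@r.T+c
def ray(px,z,K,r,c):
    p=np.c_[np.atleast_2d(px),np.ones(len(np.atleast_2d(px)))]@np.linalg.inv(K).T@r.T
    return c+p*((z-c[2])/p[:,2])[:,None]
def box(m,P):
    p=P[m][:,:2].astype(np.float32);return cv2.minAreaRect(p)
```

Run:
```python
from h import *
z=np.load("top0.npz");im,d=z["im"].astype(int),z["d"]
K,r,c=cam("top");P=world(d,K,r,c);print("cam",c)
print("bench z",np.median(P[280:300,200:330,2]))
v,u=np.mgrid[:420,:560]
rec=(u>280)&(u<400)&(v>170)&(v<255);dk=(u>155)&(u<255)&(v>175)&(v<255)
white=im.min(-1)>200
for nm,m in(("recwhite",rec&white&(abs(P[...,2]-.043)<.012)),("handle",dk&(u<190)&(P[...,2]>.083)),("bush",dk&(u>215)&(P[...,2]>.088)),("dock",dk&(P[...,2]>.02)),("rec",rec&(P[...,2]>.025))):
    print(nm,m.sum(),box(m,P),P[m].mean(0).round(4))
lab=cv2.connectedComponents((rec&white).astype(np.uint8))
for i in range(1,lab[0]):
    m=lab[1]==i
    if m.sum()>150: print("rail",m.sum(),box(m,P),P[m].mean(0).round(4))
for p in [(178,218),(178,205),(290,213),(250,190),(250,245),(165,200),(165,235)]: print(p,P[p[1],p[0]].round(4))
```

```text
cam [0.4845854  0.06823921 1.29891473]
bench z 0.00024473357855325784
recwhite 1596 ((0.5624312162399292, -0.05933629721403122), (0.15019771456718445, 0.21152065694332123), 3.075425863265991) [ 0.5622 -0.0524  0.0433]
handle 227 ((0.49763017892837524, 0.20815378427505493), (0.26781708002090454, 0.08519994467496872), 67.02617645263672) [0.5392 0.3013 0.1378]
bush 93 ((0.5343148708343506, 0.13602693378925323), (0.16640925407409668, 0.02978041023015976), 45.49618911743164) [0.5692 0.1693 0.251 ]
dock 4781 ((0.5451631546020508, 0.21353092789649963), (0.1551513820886612, 0.28546491265296936), 2.3095943927764893) [0.5453 0.2483 0.0673]
rec 3692 ((0.5586775541305542, -0.0717361569404602), (0.1572362184524536, 0.2834950089454651), 1.4030407667160034) [ 0.5648 -0.0779  0.0684]
rail 779 ((0.5926709175109863, -0.024883553385734558), (0.09861709922552109, 0.26775357127189636), 29.03352928161621) [ 0.6043 -0.0498  0.0447]
rail 794 ((0.518779456615448, -0.047484368085861206), (0.03764306381344795, 0.2383856326341629), 7.488003730773926) [ 0.5202 -0.0551  0.0495]
(178, 218) [0.5373 0.3065 0.0983]
(178, 205) [0.5673 0.3069 0.1019]
(290, 213) [0.5572 0.045  0.045 ]
(250, 190) [0.6159 0.1463 0.001 ]
(250, 245) [ 0.4774  0.1431 -0.0012]
(165, 200) [0.5828 0.35   0.0465]
(165, 235) [0.4977 0.3463 0.0492]
```

The manual's scale: shifts go in shares of 0.75 m and turns go in shares of 2 pi rad. Converting my numbers, -0.608 m / 0.75 = -0.8107, 0.509 m / 0.75 = 0.6787, 0.28 rad / 6.2832 = 0.0446.

inch_along(rows="0.524,-0.3693,0,0.0446,1\n0.524,-0.3693,0,0.0446,1\n0.524,-0.3693,0,0.0446,1\n0.524,-0.3693,0,0.0446,1\n0.524,-0.3693,0,0.0446,1\n0.524,-0.3693,0,0.0446,1\n0.524,-0.3693,0,0.0446,1\n0.524,-0.3693,0,0.0446,1\n0.524,-0.3693,0,0.0446,1\n0.524,-0.3693,0,0.0446,1\n0.6787,-0.8107,0,0.0446,1\n0.6787,-0.8107,0,0.0446,1\n0.6787,-0.8107,0,0.0446,1\n0.6787,-0.8107,0,0.0446,1\n0.6787,-0.8107,0,0.0446,1\n0.6787,-0.8107,0,0.0446,1\n0.6787,-0.8107,0,0.0446,1\n0.6787,-0.8107,0,0.0446,1\n0.6787,-0.8107,0,0.0446,1\n0.6787,-0.8107,0,0.0446,1")

```text
time: 2.1
position: [0.5011, 0.0977, 0.4043]
tool_rot: [3.141, -0.006, -0.001]
ft_force: [-0.7, -0.6, -0.1]
grip_width: 0.995
grip_force: 0.0
```

Run:
```python
from h import *
s=ctrl.get_state();im,d=ctrl.get_image("wrist");cv2.imwrite("pics/w1.png",im[:,:,::-1]);np.savez("w1.npz",im=im,d=d,tool_rot=s["tool_rot"],position=s["position"],j=s["joint_positions"]);print(s["joint_positions"],s["ft_force"])
```

```text
[ 0.43898705  0.06151758 -0.70420382  1.77064275  0.04175018  1.32534431
 -1.84935921] [-0.68801509 -0.58944677 -0.07643613]
```

View pics/w1.png

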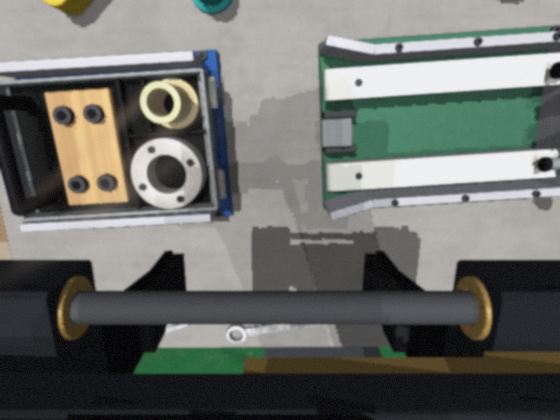

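The view shows the tray at (10–215, 65–220) with the handle at far left (~20,140). Receiver rails start at column ~326 (rows 82 and 177), and the catch is at (338,132). Next I fit lines to the rails and take a closer look at the handle.

inch_along(rows="0.0267,-0.0667,0,0,1\n0.0267,-0.1333,0,0,1\n0.0267,-0.2,0,0,1\n0.0267,-0.2,0,0,1\n0.0267,-0.2,0,0,1")

```text
time: 2.65
position: [0.5213, 0.2494, 0.4042]
tool_rot: [3.141, -0.001, -0.002]
ft_force: [0.8, -0.7, -0.1]
grip_width: 0.999
grip_force: 0.0
```

Run:
```python
from h import *
z=np.load("w1.npz");im=z["im"].astype(int);K,r,c=cam("wrist",z)
w=((im.min(-1)>195)).astype(np.uint8)
n,l,st,_=cv2.connectedComponentsWithStats(w)
C=[]
for i in range(1,n):
    if st[i,4]>3000 and st[i,0]>300:
        m=l==i;cols=range(345,530,5)
        mid=[(u,np.nonzero(m[:,u])[0].mean()) for u in cols if m[:,u].any()]
        wid=np.median([m[:,u].sum() for u in cols])
        p=ray(mid,.043,K,r,c);vx,vy,x0,y0=cv2.fitLine(p[:,:2].astype(np.float32),cv2.DIST_HUBER,0,.01,.01).ravel()
        if vy>0:vx,vy=-vx,-vy
        us=np.nonzero(m.sum(0)>8)[0].min();e=ray([(us,np.nonzero(m[:,us])[0].mean())],.043,K,r,c)[0]
        print("rail",st[i],wid,"dir ang",np.arctan2(vx,-vy),"pt",x0,y0,"entry",e);C.append(((x0,y0),e,(vx,vy)))
s=ctrl.get_state();im,d=ctrl.get_image("wrist");cv2.imwrite("pics/w2.png",im[:,:,::-1]);np.savez("w2.npz",im=im,d=d,tool_rot=s["tool_rot"],position=s["position"])
```

```text
rail [ 325   53  235   46 6781] 31.0 dir ang 0.06235142 pt 0.60502726 -0.031738367 entry [0.60478801 0.05124652 0.043     ]
rail [ 330  150  227   40 5563] 27.0 dir ang 0.060560662 pt 0.52252096 -0.056726202 entry [0.51637454 0.0433014  0.043     ]
```

View pics/w2.png

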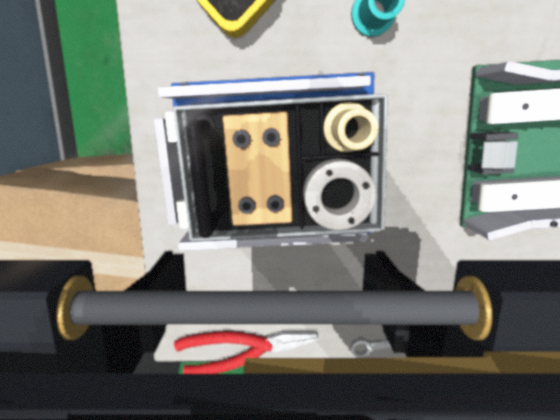

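Bar shows at (203,120–237); tray walls, ring and bush are clear; the white receiver rails start at about column 480.

Run:
```python
from h import *
z=np.load("w2.npz");im=z["im"].astype(int);d=z["d"];K,r,c=cam("wrist",z);P=world(d,K,r,c)
v,u=np.mgrid[:420,:560]
print("bench",np.median(P[270:300,400:440,2]),np.median(P[30:60,260:330,2]))
reg=(u>165)&(u<225)&(v>95)&(v<248)
m=reg&(P[...,2]>.092)&(P[...,2]<.112);lo,hi=np.percentile(P[m][:,2],[5,95]);print("bar",m.sum(),"z",lo,hi,box(m,P),np.median(P[m],0))
p=P[m];q=p[p[:,2]>.098];print("dir",cv2.fitLine(q[:,:2].astype(np.float32),cv2.DIST_HUBER,0,.01,.01).ravel(), "px",u[m].min(),u[m].max(),v[m].min(),v[m].max())
# tray rim
rim=(u>165)&(u<392)&(v>85)&(v<250)&(abs(P[...,2]-.069)<.005)
print("rim",rim.sum(),box(rim,P))
for nm,mm in(("front",rim&(u>372)),("top",rim&(v<112)&(u>190)&(u<370)),("bot",rim&(v>222)&(u>190)&(u<370))):
    p=P[mm];print(nm,mm.sum(),np.median(p,0),cv2.fitLine(p[:,:2].astype(np.float32),cv2.DIST_HUBER,0,.01,.01).ravel())
w=(im.min(-1)>195)
for rows in(range(98,116,3),range(184,204,3)):
    e=[(470+np.argmax(w[y,470:]),y) for y in rows];print(e[0],e[-1],ray(e,.042,K,r,c)[:,:2].round(4).tolist())
# blue dock
b=(im[...,2]>im[...,0]+40)&(im[...,2]>im[...,1]+30)&(u>150)&(u<420)&(v>50)&(v<250)
print("blue",b.sum(),box(b,P),u[b].max(),P[b&(u>=u[b].max()-2)].mean(0))
```

```text
bench 0.24914800482164207 0.0006434026639393631
bar 1766 z 0.09879388600107854 0.10427368911635905 ((0.5427689552307129, 0.3100450038909912), (0.09441769868135452, 0.012255658395588398), 3.1226165294647217) [0.54640728 0.30908648 0.10257327]
dir [0.99805325 0.0623675  0.54711163 0.30951875] px 186 212 121 238
rim 6156 ((0.5460463762283325, 0.24220794439315796), (0.12025982141494751, 0.1806868463754654), 3.2916102409362793)
front 781 [0.55470024 0.1551836  0.06953362] [0.9986466  0.05200925 0.5559464  0.15516886]
top 703 [0.60447566 0.24395349 0.06989482] [ 0.05521154 -0.99847466  0.6044442   0.24455437]
bot 1007 [0.4889832  0.23138215 0.0698092 ] [ 0.06005422 -0.9981951   0.48837185  0.2490875 ]
(np.int64(491), 98) (np.int64(489), 113) [[0.6086, 0.0536], [0.606, 0.0541], [0.6034, 0.0537], [0.6008, 0.0533], [0.5982, 0.0528], [0.5956, 0.0533]]
(np.int64(491), 184) (np.int64(481), 202) [[0.5297, 0.0407], [0.5268, 0.0489], [0.5238, 0.0484], [0.5209, 0.048], [0.5179, 0.0485], [0.5149, 0.048], [0.5119, 0.0475]]
blue 1719 ((0.6130802631378174, 0.2512856125831604), (0.034315381199121475, 0.1986180543899536), 2.8861212730407715) 373 [0.62388422 0.15410922 0.01049015]
```

Converted, 0.1437 m / 0.75 = 0.1916, -0.0606 m / 0.75 = -0.0808, -0.058 rad / 6.2832 = -0.0092.

inch_along(rows="0.028,-0.0808,0.0533,-0.0092,1\n0.028,-0.0808,0.1067,-0.0092,1\n0.028,-0.0808,0.1467,-0.0092,1\n0.028,-0.0808,0.1733,-0.0092,1\n0.028,-0.0808,0.1916,-0.0092,1\n0.028,-0.0808,0.1916,-0.0092,1\n0.028,-0.0808,0.1916,-0.0092,1\n0.028,-0.0808,0.1916,-0.0092,1")

```text
time: 3.5
position: [0.5433, 0.3094, 0.2629]
tool_rot: [-3.14, -0.086, -0.005]
ft_force: [-0.5, -0.4, 0.2]
grip_width: 1.006
grip_force: 0.0
```

```bash
python3 -c "
from h import *
s=ctrl.get_state();print(R.from_rotvec(s['tool_rot']).as_matrix().round(4),s['joint_positions'],s['ft_force'])"
```

```text
[[ 9.985e-01  5.460e-02  3.000e-03]
 [ 5.460e-02 -9.985e-01  8.000e-04]
 [ 3.000e-03 -6.000e-04 -1.000e+00]] [ 0.04339558  0.48545654 -0.77034041  1.65743408  0.36607273  1.1455716
 -2.33788988] [-0.47183688 -0.39160493  0.15480405]
```

Converted, 0.001 m / 0.75 = 0.0013.

inch_along(rows="0,0,0.0013,0,0\n0,0,0.0013,0,0\n0,0,0.0013,0,0\n0,0,0.0013,0,0\n0,0,0.0013,0,0\n0,0,0.0013,0,0\n0,0,0.0013,0,0\n0,0,0.0013,0,0\n0,0,0.0013,0,0\n0,0,0.0013,0,0", grip_n=45)

```text
time: 4.5
position: [0.5424, 0.3097, 0.26]
tool_rot: [3.14, 0.088, -0.0]
ft_force: [0.6, -0.2, 0.8]
grip_width: 0.169
grip_force: 0.0
```

```bash
python3 -c "
from h import *
s=ctrl.get_state();print(s['ft_force'],s['torque'])"
```

```text
[ 0.55543586 -0.23275414  0.77934181] [-0.04162061  0.04097843 -0.01929294]
```

inch_along(rows="0,0,0,0,0\n0,0,0,0,0\n0,0,0,0,0\n0,0,0,0,0\n0,0,0,0,0")

```text
time: 5.0
position: [0.5425, 0.3095, 0.2599]
tool_rot: [3.14, 0.087, -0.0]
ft_force: [-0.7, -0.4, 0.9]
grip_width: 0.121
grip_force: 44.9
```

inch_along(rows="0,0,0.0007,0,0\n0,0,0.0013,0,0\n0,0,0.0013,0,0\n0,0,0.0013,0,0\n0,0,0.0013,0,0")

```text
time: 5.5
position: [0.5424, 0.3096, 0.2599]
tool_rot: [3.139, 0.087, 0.0]
ft_force: [-2.3, -2.8, 6.8]
grip_width: 0.12
grip_force: 45.0
```

Converted, 0.05 m / 0.75 = 0.0667, 0.005 m / 0.75 = 0.0067, -0.001 rad / 6.2832 = -0.0002.

inch_along(rows="0,0.0027,0,0,0\n0,0.0067,0,0,0\n0,0.0107,0,0,0\n0,0.016,0,0,0\n0,0.0213,0,-0.0002,0\n0,0.0267,0,-0.0002,0\n0,0.032,0,-0.0002,0\n0,0.0373,0,-0.0003,0\n0,0.0427,0,-0.0003,0\n0,0.048,0,-0.0003,0\n0,0.0533,0,-0.0005,0\n0,0.0573,0,-0.0005,0\n0,0.0613,0,-0.0005,0\n0,0.064,0,-0.0005,0\n0,0.0667,0,-0.0005,0\n0,0.0667,0,-0.0005,0")

```text
time: 7.1
position: [0.545, 0.2619, 0.2599]
tool_rot: [-3.136, -0.095, -0.003]
ft_force: [-0.5, 5.0, 3.1]
grip_width: 0.122
grip_force: 44.9
```

Converted, 0.025 m / 0.75 = 0.0333, 0.011 m / 0.75 = 0.0147.

inch_along(rows="0,0.0027,0.0007,0,0\n0,0.0067,0.0011,0,0\n0,0.0107,0.0013,0,0\n0,0.0147,0.0015,0,0\n0,0.0187,0.0016,0,0\n0,0.0227,0.0017,0,0\n0,0.0267,0.0019,0,0\n0,0.0293,0.002,0,0\n0,0.032,0.002,0,0\n0,0.0333,0.002,0,0")

```text
time: 8.1
position: [0.5468, 0.2388, 0.2599]
tool_rot: [-3.132, -0.096, -0.007]
ft_force: [-0.5, 8.4, 7.2]
grip_width: 0.123
grip_force: 45.0
```

```bash
python3 -c "
from h import *
s=ctrl.get_state();print(s['ft_force'],s['torque'])"
```

```text
[-0.52102021  8.43265832  7.21989737] [1.79666032 0.17676356 0.02326212]
```

inch_along(rows="0,0.0027,0.0011,0,0\n0,0.0053,0.0021,0,0\n0,0.008,0.0027,0,0\n0,0.0107,0.0029,0,0\n0,0.0133,0.0033,0,0\n0,0.016,0.0033,0,0\n0,0.0173,0.0033,0,0")

```text
time: 8.8
position: [0.5479, 0.2287, 0.2598]
tool_rot: [-3.128, -0.099, -0.013]
ft_force: [-1.8, 12.7, 15.5]
grip_width: 0.123
grip_force: 45.1
```

Run:
```python
from h import *
s=ctrl.get_state();print(s['ft_force'],s['torque'])
im,d=ctrl.get_image("wrist");cv2.imwrite("pics/w3.png",im[:,:,::-1])
K,r,c=cam("wrist",s);P=world(d,K,r,c);np.savez("w3.npz",im=im,P=P)
```

```text
[-1.76055962 12.6693103  15.48144929] [ 2.64529921  0.37004725 -0.04012144]
```

View pics/w3.png

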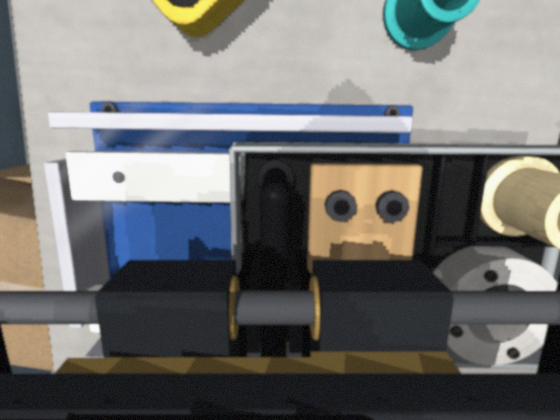

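The tray moves with the gripper (bar at about (275,270)) and sits straight on the dock. Continuing under about 15 N of hold-down.

Converted, 0.02 m / 0.75 = 0.0267, 0.018 m / 0.75 = 0.024.

inch_along(rows="0,0.004,0,0,0\n0,0.008,0,0,0\n0,0.012,-0.0003,0,0\n0,0.016,-0.0003,0,0\n0,0.02,-0.0003,0,0\n0,0.024,-0.0003,0,0\n0,0.0267,-0.0003,0,0")

```text
time: 9.55
position: [0.5494, 0.2092, 0.2605]
tool_rot: [-3.127, -0.099, -0.015]
ft_force: [-2.6, 13.7, 18.3]
grip_width: 0.115
grip_force: 45.1
```

```bash
python3 -c "
from h import *
s=ctrl.get_state();print(s['ft_force'],s['torque'])"
```

```text
[-2.5841024  13.70359906 18.26448328] [3.00415248 0.43761869 0.02599902]
```

Converted, 0.015 m / 0.75 = 0.02, 0.001 m / 0.75 = 0.0013.

inch_along(rows="0,0.0013,0.0008,0,0\n0,0.004,0.0016,0,0\n0,0.0067,0.0019,0,0\n0,0.0107,0.0019,0,0\n0,0.0147,0.0019,0,0\n0,0.0187,0.0019,0,0\n0,0.02,0.0019,0,0")

```text
time: 10.25
position: [0.5507, 0.1965, 0.2608]
tool_rot: [-3.123, -0.101, -0.02]
ft_force: [-1.1, 17.1, 22.0]
grip_width: 0.12
grip_force: 45.2
```

Run:
```python
from h import *
s=ctrl.get_state();print(s['ft_force'],s['torque'])
im,d=ctrl.get_image("scene");cv2.imwrite("pics/s4.png",cv2.resize(im[150:360,160:400,::-1],None,fx=3,fy=2.8)[:600])
```

```text
[-1.07027089 17.14297725 21.99742962] [ 3.83024401  0.41512386 -0.04772142]
```

View pics/s4.png

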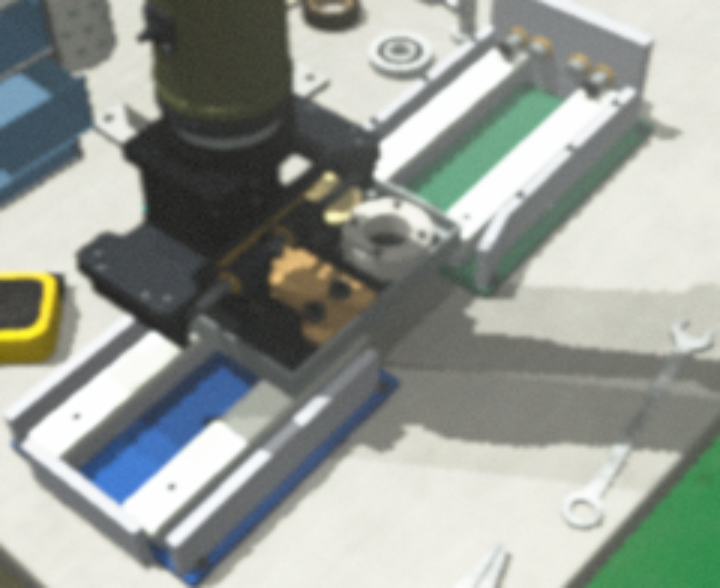

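The nose is inside the receiver's flared entry (around (455,240)), with the tray level. The receiver can carry the nose from here, so I ease the press as I go.

Converted, 0.012 m / 0.75 = 0.016, 0.011 m / 0.75 = 0.0147.

inch_along(rows="0,0.004,0,0,0\n0,0.008,-0.0007,0,0\n0,0.0093,-0.0013,0,0\n0,0.0107,-0.002,0,0\n0,0.012,-0.0027,0,0\n0,0.0133,-0.0033,0,0\n0,0.0147,-0.004,0,0\n0,0.016,-0.004,0,0\n0,0.016,-0.004,0,0")

```text
time: 11.2
position: [0.5512, 0.1797, 0.2602]
tool_rot: [-3.132, -0.097, -0.012]
ft_force: [0.6, 9.3, 11.7]
grip_width: 0.124
grip_force: 45.0
```

```bash
python3 -c "
from h import *
s=ctrl.get_state();print(s['ft_force'],s['torque'])"
```

```text
[ 0.55258728  9.33686405 11.72381257] [2.02464821 0.04251518 0.0083115 ]
```

Converted, 0.036 m / 0.75 = 0.048, 0.029 m / 0.75 = 0.0387.

inch_along(rows="0,0.0027,-0.0007,0,0\n-0.0004,0.0067,-0.0013,0,0\n-0.0007,0.0107,-0.0013,0,0\n-0.0011,0.0147,-0.0013,0,0\n-0.0011,0.0187,-0.0013,0,0\n-0.0011,0.0227,-0.0013,0,0\n-0.0011,0.0267,-0.0013,0,0\n-0.0011,0.0307,-0.0013,0,0\n-0.0011,0.0347,-0.0013,0,0\n-0.0011,0.0387,-0.0013,0,0\n-0.0011,0.0427,-0.0013,0,0\n-0.0011,0.0453,-0.0013,0,0\n-0.0011,0.048,-0.0013,0,0")

```text
time: 12.5
position: [0.552, 0.1425, 0.2597]
tool_rot: [-3.134, -0.096, -0.007]
ft_force: [-0.2, 8.6, 7.4]
grip_width: 0.124
grip_force: 45.0
```

```bash
python3 -c "
from h import *
s=ctrl.get_state();print(s['ft_force'],s['torque'])"
```

```text
[-0.17037217  8.57756485  7.4175532 ] [ 1.66992879  0.06870544 -0.00270293]
```

Converted, 0.045 m / 0.75 = 0.06, 0.042 m / 0.75 = 0.056.

inch_along(rows="0,0.004,0,0,0\n0,0.008,0,0,0\n0,0.012,0,0,0\n0,0.016,0,0,0\n0,0.02,0,0,0\n0,0.024,0,0,0\n0,0.028,0,0,0\n0,0.032,0,0,0\n0,0.036,0,0,0\n0,0.04,0,0,0\n0,0.044,0,0,0\n0,0.048,0,0,0\n0,0.052,0,0,0\n0,0.056,0,0,0\n0,0.06,0,0,0")

```text
time: 14.0
position: [0.5541, 0.0946, 0.2579]
tool_rot: [-3.139, -0.093, -0.0]
ft_force: [0.3, 4.9, 1.9]
grip_width: 0.121
grip_force: 44.9
```

```bash
python3 -c "
from h import *
s=ctrl.get_state();print(s['ft_force'],s['torque'])"
```

```text
[0.28469416 4.90531045 1.87650419] [1.07654679 0.08248425 0.02648276]
```

Converted, 0.066 m / 0.75 = 0.088, 0.0008 m / 0.75 = 0.0011.

inch_along(rows="0,0.004,0,0,0\n0.0003,0.0093,0,0,0\n0.0005,0.0147,0,0,0\n0.0008,0.02,0,0,0\n0.0009,0.0253,0,0,0\n0.0011,0.0307,0,0,0\n0.0012,0.036,0,0,0\n0.0013,0.0413,0,0,0\n0.0013,0.0467,0,0,0\n0.0013,0.052,0,0,0\n0.0013,0.0573,0,0,0\n0.0013,0.0627,0,0,0\n0.0013,0.068,0,0,0\n0.0013,0.0733,0,0,0\n0.0013,0.0787,0,0,0\n0.0013,0.0827,0,0,0\n0.0013,0.0853,0,0,0\n0.0013,0.088,0,0,0")

```text
time: 15.8
position: [0.5589, 0.0289, 0.2579]
tool_rot: [-3.139, -0.093, 0.0]
ft_force: [-0.8, 5.2, 2.4]
grip_width: 0.124
grip_force: 44.9
```

```bash
python3 -c "
from h import *
s=ctrl.get_state();print(s['ft_force'],s['torque'])"
```

```text
[-0.76747991  5.19099987  2.44295204] [ 1.14467128 -0.0026797   0.01444578]
```

Converted, 0.018 m / 0.75 = 0.024, 0.016 m / 0.75 = 0.0213.

inch_along(rows="0,0.0027,0,0,0\n0,0.0053,0,0,0\n0,0.008,0,0,0\n0,0.0107,0,0,0\n0,0.0133,0,0,0\n0,0.016,0,0,0\n0,0.0187,0,0,0\n0,0.0213,0,0,0\n0,0.024,0,0,0")

```text
time: 16.7
position: [0.5597, 0.013, 0.258]
tool_rot: [-3.135, -0.095, 0.001]
ft_force: [-0.4, 10.5, 2.9]
grip_width: 0.124
grip_force: 44.9
```

```bash
python3 -c "
from h import *
s=ctrl.get_state();print(s['ft_force'],s['torque'])"
```

```text
[-0.44244625 10.46143096  2.93421344] [2.36797792 0.2502557  0.0572837 ]
```

Converted, 0.008 m / 0.75 = 0.0107, 0.007 m / 0.75 = 0.0093.

inch_along(rows="0,0.0013,0,0,0\n0,0.0027,0,0,0\n0,0.004,0,0,0\n0,0.0053,0,0,0\n0,0.0067,0,0,0\n0,0.008,0,0,0\n0,0.0093,0,0,0\n0,0.0107,0,0,0\n0,0.0107,0,0,0")

```text
time: 17.6
position: [0.56, 0.0072, 0.2581]
tool_rot: [-3.132, -0.098, 0.001]
ft_force: [-1.1, 14.4, 4.0]
grip_width: 0.128
grip_force: 45.0
```

```bash
python3 -c "
from h import *
s=ctrl.get_state();print(s['ft_force'],s['torque'])"
```

```text
[-1.09924201 14.43561062  4.01729815] [2.99572787 0.34022136 0.02299026]
```

Converted, 0.0025 m / 0.75 = 0.0033, 0.002 m / 0.75 = 0.0027.

inch_along(rows="0,0.0009,0,0,0\n0,0.0019,0,0,0\n0,0.0027,0,0,0\n0,0.0033,0,0,0\n0,0.0033,0,0,0")

```text
time: 18.1
position: [0.5601, 0.0055, 0.2581]
tool_rot: [-3.131, -0.099, 0.001]
ft_force: [-0.8, 15.1, 3.8]
grip_width: 0.124
grip_force: 45.0
```

```bash
python3 -c "
from h import *
s=ctrl.get_state();print(s['ft_force'],s['torque'])
im,d=ctrl.get_image('wrist');cv2.imwrite('pics/w5.png',im[:,:,::-1])"
```

```text
[-0.79115449 15.07151095  3.7935906 ] [ 3.35732705  0.37727006 -0.05098787]
```

View pics/w5.png

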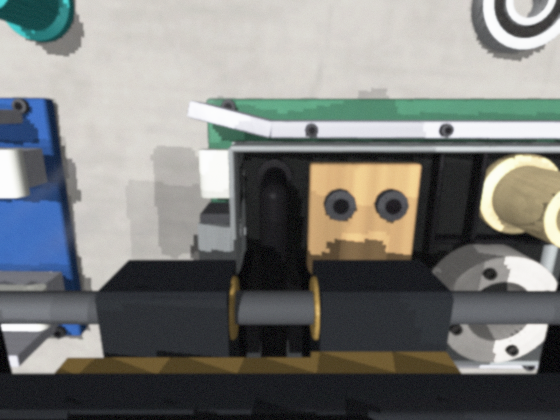

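The catch is visible at (217,235), behind the tray's rear wall (column ~235). I'll check its height by depth.

Create c.py:
```python
from h import *
s=ctrl.get_state();im,d=ctrl.get_image('wrist');K,r,c=cam("wrist",s);P=world(d,K,r,c)
print("rail",np.median(P[155:195,206:222].reshape(-1,3),0).round(4))
for u in range(202,240,3): print(u,P[225:250,u,2].round(4)[::8],im[237,u])
print(s['ft_force'])
```

```bash
python3 c.py
```

```text
rail [0.6002 0.0433 0.0436]
202 [0.0385 0.0377 0.0381 0.0369] [158 162 165]
205 [0.0388 0.0384 0.0385 0.0385] [154 160 162]
208 [0.0395 0.0395 0.0397 0.0383] [156 161 163]
211 [0.0391 0.0405 0.0402 0.0405] [156 160 161]
214 [0.0394 0.0405 0.0419 0.0411] [156 161 162]
217 [0.0388 0.042  0.0418 0.0423] [153 155 158]
220 [0.0394 0.042  0.0432 0.0417] [153 157 159]
223 [0.0396 0.0434 0.0441 0.0435] [152 156 159]
226 [0.0402 0.0438 0.0438 0.0435] [155 158 160]
229 [0.0396 0.043  0.0445 0.0422] [150 155 156]
232 [0.0685 0.0679 0.0684 0.0681] [148 152 153]
235 [0.0671 0.0676 0.0677 0.0674] [121 124 123]
238 [0.0553 0.057  0.0568 0.0583] [64 66 68]
[-2.45308562 14.96687125  4.42771844]
```

Converted, 0.002 m / 0.75 = 0.0027, 0.0014 m / 0.75 = 0.0019.

inch_along(rows="0,0.0009,0,0,0\n0,0.0019,0,0,0\n0,0.0027,0,0,0\n0,0.0027,0,0,0")

```text
time: 18.6
position: [0.5602, 0.004, 0.2582]
tool_rot: [-3.131, -0.099, 0.001]
ft_force: [-2.0, 15.0, 4.2]
grip_width: 0.124
grip_force: 45.0
```

```bash
python3 c.py | grep -E '^rail|^22|^\['
```

```text
rail [0.6003 0.0421 0.0436]
220 [0.04   0.0438 0.0444 0.0436] [150 152 156]
223 [0.0396 0.044  0.0452 0.045 ] [149 153 155]
226 [0.0393 0.0447 0.0448 0.0441] [156 160 162]
229 [0.0406 0.0451 0.0442 0.0439] [151 155 157]
[-1.98414865 15.01572313  4.24211857]
```

Converted, 0.002 m / 0.75 = 0.0027, 0.0014 m / 0.75 = 0.0019.

inch_along(rows="0,0.0009,0,0,0\n0,0.0019,0,0,0\n0,0.0027,0,0,0\n0,0.0027,0,0,0")

```text
time: 19.05
position: [0.5603, 0.0024, 0.258]
tool_rot: [-3.13, -0.1, 0.001]
ft_force: [-1.2, 17.0, 2.5]
grip_width: 0.123
grip_force: 44.9
```

```bash
python3 c.py | grep -E '^rail|^22|^\['
```

```text
rail [0.6004 0.0406 0.0436]
220 [0.0098 0.0502 0.0518 0.0507] [157 161 162]
223 [0.0401 0.0504 0.05   0.0492] [153 158 160]
226 [0.0393 0.0511 0.05   0.0501] [158 162 165]
229 [0.0394 0.0503 0.0522 0.0496] [155 159 161]
[-1.21635695 16.99785795  2.53288617]
```

The catch has snapped up (top at z ≈ 0.050). I'll hold, ease the load off, open and lift.

Converted, -0.005 m / 0.75 = -0.0067, -0.001 m / 0.75 = -0.0013.

inch_along(rows="0,0,0,0,0\n0,0,0,0,0\n0,-0.0013,0,0,0\n0,-0.0027,0,0,0\n0,-0.004,-0.0007,0,0\n0,-0.0053,-0.0013,0,0\n0,-0.0067,-0.0013,0,0\n0,-0.0067,-0.0013,0,0\n0,-0.0067,-0.0013,0,0")

```text
time: 20.0
position: [0.5602, 0.0034, 0.2583]
tool_rot: [-3.136, -0.096, 0.001]
ft_force: [0.8, 8.8, -0.7]
grip_width: 0.127
grip_force: 44.9
```

```bash
python3 c.py | grep -E '^rail|^22|^\['
```

```text
rail [0.6004 0.0404 0.0436]
220 [0.0114 0.0503 0.0518 0.0512] [153 157 160]
223 [0.0392 0.0504 0.051  0.0503] [155 158 161]
226 [0.0387 0.0499 0.0519 0.0508] [155 160 162]
229 [0.0394 0.0507 0.0514 0.0504] [155 159 161]
[ 0.82116124  8.78212322 -0.72264806]
```

Converted, -0.003 m / 0.75 = -0.004, -0.002 m / 0.75 = -0.0027.

inch_along(rows="0,-0.0027,0,0,0\n0,-0.004,0,0,0\n0,-0.004,0,0,0.3\n0,-0.004,0,0,0.6\n0,-0.004,0,0,1\n0,-0.004,0,0,1\n0,-0.004,0,0,1\n0,-0.004,0,0,1\n0,-0.004,0,0,1\n0,-0.004,0,0,1\n0,-0.004,0,0,1\n0,-0.004,0,0,1")

```text
time: 21.25
position: [0.5605, 0.0038, 0.2588]
tool_rot: [3.14, 0.093, -0.0]
ft_force: [-0.1, 0.6, -0.8]
grip_width: 0.942
grip_force: 0.0
```

```bash
python3 c.py | grep -E '^rail|^22|^\['
```

```text
rail [0.6009 0.0397 0.0436]
220 [0.0376 0.0508 0.0495 0.0507] [168 173 174]
223 [0.0384 0.0502 0.0506 0.0507] [168 173 176]
226 [0.0675 0.0499 0.0501 0.0497] [166 171 173]
229 [0.068  0.0688 0.0673 0.0676] [168 175 175]
[-0.1206189   0.55153864 -0.79106687]
```

Converted, -0.15 m / 0.75 = -0.2, -0.13 m / 0.75 = -0.1733.

inch_along(rows="0,0,-0.0133,0,1\n0,0,-0.04,0,1\n0,0,-0.08,0,1\n0,0,-0.1333,0,1\n0,0,-0.1733,0,1\n0,0,-0.2,0,1\n0,0,-0.2,0,1\n0,0,-0.2,0,1")

```text
time: 22.1
position: [0.5604, 0.0038, 0.4091]
tool_rot: [3.14, 0.092, 0.001]
ft_force: [0.5, -0.6, 0.0]
grip_width: 1.002
grip_force: 0.0
```

```bash
python3 -c "
from h import *
s=ctrl.get_state();im,d=ctrl.get_image('wrist');cv2.imwrite('pics/w6.png',im[:,:,::-1])"
```

```text
(no output)
```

View pics/w6.png

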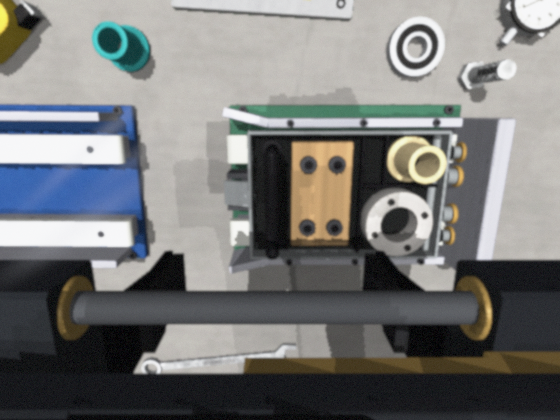

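The tray (250–445, 135–258) is home against the plungers. The catch at (237,188) is up behind it, the ring and bush are upright in their pockets, and the gripper is clear.

```bash
python3 -c "
from bench import ctrl
print(ctrl.close_job())"
```

```text
the job is handed in; nothing more can be done
None
```

The tray is home in the receiver with the catch up behind it, the die ring and bush are upright in their pockets, the gripper is clear, and I handed the job in at about 22 s; no verdict came back.

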